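# Lay the brass reed shoes in their cradles, longest first

## Task

Pick out the three brass reed shoes and lay each one flat, tongue side up and lengthwise, in the middle of the green felt of the mahogany cradle that matches its length, between its two end stops. Work one at a time in pitch order, longest shoe first, then the middle one, then the shortest, letting go of each before the next. Leave the aluminium shoes, the ebony button and the loupe where they are.

Things in the scene. Friction and masses are not known exactly. Their poses are not given: they have to be found in the camera images.
- brass_long_mid (a point): The longest brass (yellow) reed shoe, loose: a flat bar 72 mm long (its x axis), 18 mm wide (y), 8 mm thick (z up), with a blued steel tongue along its top and, at its -x end, a clamp 10 mm long whose top is 12 mm above the underside. The point is the centre of the bar, 4 mm above its underside. 20 to 80 g. Starts lying flat on the bench. Best taken by its 18 mm width at mid-length.
- brass_mid_mid (a point): The middle brass (yellow) reed shoe, loose: a flat bar 56 mm long (its x axis), 18 mm wide (y), 8 mm thick (z up), with a blued steel tongue along its top and, at its -x end, a clamp 10 mm long whose top is 12 mm above the underside. The point is the centre of the bar, 4 mm above its underside. 20 to 80 g. Starts lying flat on the bench. Best taken by its 18 mm width at mid-length.
- brass_short_mid (a point): The shortest brass (yellow) reed shoe, loose: a flat bar 40 mm long (its x axis), 18 mm wide (y), 8 mm thick (z up), with a blued steel tongue along its top and, at its -x end, a clamp 10 mm long whose top is 12 mm above the underside. The point is the centre of the bar, 4 mm above its underside. 20 to 80 g. Starts lying flat on the bench. Best taken by its 18 mm width at mid-length.
- cradle_long_bed (a point): The longest mahogany (dark red-brown) cradle, fixed: a plate 108 mm long (its x axis), 50 mm wide (y), 6 mm thick, topped by a green felt strip 92 mm long and 38 mm wide, with a stop 8 mm thick and 8 mm high across each end of the strip and no walls at the sides. The gap between the stops is 92 mm, for the 72 mm shoe. The point is the centre of the felt's surface, 6 mm above the bench; z up.
- cradle_mid_bed (a point): The middle mahogany (dark red-brown) cradle, fixed: a plate 92 mm long (its x axis), 50 mm wide (y), 6 mm thick, topped by a green felt strip 76 mm long and 38 mm wide, with a stop 8 mm thick and 8 mm high across each end of the strip and no walls at the sides. The gap between the stops is 76 mm, for the 56 mm shoe. The point is the centre of the felt's surface, 6 mm above the bench; z up.
- cradle_short_bed (a point): The shortest mahogany (dark red-brown) cradle, fixed: a plate 76 mm long (its x axis), 50 mm wide (y), 6 mm thick, topped by a green felt strip 60 mm long and 38 mm wide, with a stop 8 mm thick and 8 mm high across each end of the strip and no walls at the sides. The gap between the stops is 60 mm, for the 40 mm shoe. The point is the centre of the felt's surface, 6 mm above the bench; z up.
- alu_long_mid (a point): An aluminium (silver-grey) reed shoe, loose, 72 mm long (x), otherwise shaped like the brass ones: not wanted, to be left alone. The point is its centre, 4 mm above its underside.
- alu_mid_mid (a point): An aluminium (silver-grey) reed shoe, loose, 56 mm long (x), otherwise shaped like the brass ones: not wanted, to be left alone. The point is its centre, 4 mm above its underside.
- button_mid (a point): A black ebony button, loose, upright cylinder 16 mm across and 14 mm high, to be left alone. The point is its centre.
- loupe_mid (a point): A round loupe, loose: a brass drum 42 mm across and 22 mm high with a pale blue glass on top, to be left alone. The point is its centre.
There are look-alikes about, which are no part of the job. Leave any blue look-alike of the part that bears brass_mid_mid alone.

How it is judged:
On the way, in this order (a step that is already met when the one before it is completed fails the run):
1. the longest of the brass shoes lies in its own cradle, let go (horizontal distance between brass_long_mid and cradle_long_bed below 0.013 m and z of brass_long_mid in the frame of cradle_long_bed between 0.001 and 0.007 m and angle between the x axis of brass_long_mid and the x axis of cradle_long_bed, either way round below 0.25 rad and angle between brass_long_mid's own z axis and vertical below 0.1 rad and contact force between the fingers and brass_long below 0.05 N), for 0.2 s.
2. the middle one of the brass shoes lies in its own cradle, let go (horizontal distance between brass_mid_mid and cradle_mid_bed below 0.013 m and z of brass_mid_mid in the frame of cradle_mid_bed between 0.001 and 0.007 m and angle between the x axis of brass_mid_mid and the x axis of cradle_mid_bed, either way round below 0.25 rad and angle between brass_mid_mid's own z axis and vertical below 0.1 rad and contact force between the fingers and brass_mid below 0.05 N), for 0.2 s.
3. the shortest of the brass shoes lies in its own cradle, let go (horizontal distance between brass_short_mid and cradle_short_bed below 0.013 m and z of brass_short_mid in the frame of cradle_short_bed between 0.001 and 0.007 m and angle between the x axis of brass_short_mid and the x axis of cradle_short_bed, either way round below 0.25 rad and angle between brass_short_mid's own z axis and vertical below 0.1 rad and contact force between the fingers and brass_short below 0.05 N), for 0.2 s.
At the end, for the whole second after the job is handed in: Each brass shoe lies in the cradle of its own length: centre within 13 mm (horizontally) of the centre of the felt, lengthwise within 0.25 rad (either way round), right side up and flat within 0.1 rad, resting on the felt (its centre 1 to 7 mm above it), released and at rest (all of step 1 and all of step 2 and all of step 3 and linear speed of each of brass_long, brass_mid, brass_short below 0.01 m/s); the robot touches nothing.
It fails at once if the long aluminium shoe is shifted by more than 15 mm (distance of alu_long_mid from where it was at the start of the episode above 0.015 m).
It fails at once if the shorter aluminium shoe is shifted by more than 15 mm (distance of alu_mid_mid from where it was at the start of the episode above 0.015 m).
It fails at once if the ebony button is shifted by more than 15 mm (distance of button_mid from where it was at the start of the episode above 0.015 m).
It fails at once if the loupe is shifted by more than 15 mm (distance of loupe_mid from where it was at the start of the episode above 0.015 m).
It also fails if it takes over 88 s, if anything falls off the work surface, if the arm or the gripper's body presses on something with over 40 N, if the wrist force passes 120 N, or if a joint passes its speed limit or range.

## Robot

A 6-joint arm with a two-finger parallel gripper is mounted at the origin on the work surface. World frame = base frame: x ahead of the robot, y to its left, z up, the work surface at z = 0. Lengths are in m, angles in rad, forces in N, time in s.
With the tool pointing down it reaches from about 0.35 to 0.85 m from the base axis. Payload 8.1 kg.
Tool frame: the origin (TCP) lies on the centre line of the jaws, within the pads' length; the fingertips stand 25 mm ahead of it and the grasp point (between the pads) lies 6 mm ahead of it; z points along the fingers, y is the direction in which the jaws open and shut (so a half turn about z gives the same grasp; the last joint's range is limited). The gripper opens to 93 mm and grips with 3 to 60 N. Pads are 15 mm wide; open, the fingers measure 128 mm over their backs; the gripper's body (75 mm by 188 mm) begins 65 mm behind the grasp point.
Start: joints at [-1.425, 0.13, 1.488, -0, 1.523, -0.085], TCP at [0.137, -0.584, 0.244] pointing down, gripper open.
Joint ranges: [-2.96, 2.96], [-0.89, 2.26], [0.02, 2.5], [-1.34, 4.48], [0, 2.73], [-2.66, 2.66]. Speed limits (rad/s): [2.39, 2.39, 2.79, 3.14, 3.14, 3.14].

## Interface

Orientations are given as a unit quaternion [x, y, z, w].
In Python, from workcell import ctrl gives the robot as it stands. The module is installed in compiled form; this text tells all that it offers.
- The arm moves only by the tool apply_moves, never from a script. Its argument "motion" is a list of rows, each a list of 3 entries, a list of its own where there are three numbers: the shift along the world's x, y, z in mm, then the turn, a rotation vector about the world's x, y, z in rad, then the finger opening in mm, from 0 to 93. A call has 1 to 20 rows; each row is the pose to reach, as a shift and turn from the pose commanded when the call began; what a row does not reach only later rows make up. A row lasts 1/8 s, in which the tool goes at most 62.5 mm and 10.7 degrees, less where a joint would pass 70% of its speed; a pose out of reach is approached as far as the arm can. A call with a gripper value outside its range is refused whole. The fingers move at their own pace and stop on an object; "newtons" is the grip in N (left out, the last holds). Time passes only in rows, so rows that repeat a pose let the fingers close. It gives the time, the measured TCP pose, the force and the opening at its end, in the units of the state.
- ctrl.state(): the state, without advancing time (a new reading comes with each control period).
- ctrl.camera(name): name is "scene" or "top" or "wrist"; returns (picture, depth): 480x640x3 uint8, blue, green, red; 480x640 float32, m along the optical axis (not along the pixel's ray), 0 where there is no reading.
- ctrl.get_calibration(name): a dict with "fx", "fy", "cx", "cy" (pixels), "rvec" (rotation vector, rad) and "tvec" (3), from world to camera coordinates, as OpenCV has them; the wrist camera has in their place "hand_eye" (4x4, takes a point from camera to tool coordinates, whose origin is the TCP and whose axes are the flange's). Camera axes: x right, y down, z forward; pixel columns grow to the right and rows downward; lengths in m; the calibration is good to about 2 mm. A picture is of the moment at which its call begins: read the wrist's pose just before it. get_calibration takes no time and is no camera call.
- ctrl.job_done(): hands the job in, once; it reports no verdict.
Trained networks look in the newest picture that a camera, given by its name, has taken for a name from the list of things; names that differ only in an ending like _2 or _b are one class to them, and where a whole thing is asked for, a point or a joint stands for the part that bears it (a point fixed in the world has none). Each returns a list of dicts, best first, with "conf" (0 to 1); they miss things now and then, are a little off and sometimes report something else, mostly with a low value. They report only what shows in the picture. A call takes as long as a camera call. They do not tell look-alikes from the thing itself.
- ctrl.search_frame(camera, label): "extent" ([left, top, right, bottom] in pixels, round what is visible of it).
- ctrl.pinpoint(camera, label): "xy" ([column, row] in pixels: a listed point, or the origin of a listed thing).
The state is a dict: "t": time; "joint_positions": joint angles; "dq": joint speeds; "joint_efforts": joint torques, N m; "eef_pos": TCP position; "eef_rot": TCP orientation; "ft_force": force on the tool from outside, world axes, zero at the start; "moment": the same for the moment, N m; "grip_width": opening from 0.0 (shut) to 1.0 (fully open).
Only numpy, scipy, OpenCV 4.12 (cv2) and the standard library are available. Lean on these libraries where they do the work, as an engineer would, in place of code of your own. Each camera call takes 0.05 s, during which the arm holds its last target. There are 200 camera calls.

## Working session

There is one attempt and no reset: what is moved stays moved. The work goes in short steps, Python scripts to look and compute and a tool call to move; the robot and the scene stay as the last step left them, time stands still between calls to the robot, and variables do not carry over. Pictures are saved under pics/ and viewed, about 12 in all and at most 16, crops included, and the job is handed in when it is done.

Besides the shell and the picture viewer there is one more tool, called after "Call:" as a command line: name --argument value ..., lists and objects as JSON in quotes. apply_moves: Moves the arm, as the interface text tells. Its arguments: {"type":"object","properties":{"motion":{"type":"array","items":{"type":"array"}},"newtons":{"type":"number"}},"required":["motion"]}

```bash
mkdir -p pics
python3 - <<'E'
from workcell import ctrl
import cv2
print(ctrl.state())
for n in("top","scene"):
    im,d=ctrl.camera(n); cv2.imwrite(f"pics/{n}0.png",im); print(n,ctrl.get_calibration(n),d.min(),d.max())
print(ctrl.get_calibration("wrist"))
for l in["brass_long_mid","brass_mid_mid","brass_short_mid","cradle_long_bed","cradle_mid_bed","cradle_short_bed","alu_long_mid","alu_mid_mid","button_mid","loupe_mid"]:
    print(l,[( [round(v) for v in r["xy"]],round(r["conf"],2)) for r in ctrl.pinpoint("top",l)])
E
```

```text
{'t': 0.0, 'joint_positions': array([-1.42539505e+00,  1.31155663e-01,  1.48929392e+00,  2.94808889e-06,
        1.52299747e+00, -8.53852123e-02]), 'dq': array([ 0.00059594,  0.0008888 ,  0.00056637, -0.00167838, -0.00028927,
        0.00056531]), 'joint_efforts': array([ 2.81510846e-03, -5.59850657e+01, -4.91747081e+01,  7.70469429e-02,
        3.55371006e-02, -1.29328332e-04]), 'eef_pos': array([ 0.13720004, -0.5835568 ,  0.24258266]), 'eef_rot': array([ 9.93349165e-01,  1.15137206e-01, -2.63475794e-05, -9.26824717e-04]), 'ft_force': array([-0.18787353,  0.42696723,  0.62983513]), 'moment': array([-0.03658177,  0.02886815, -0.00713034]), 'grip_width': 1.0011148017575948}
top {'fx': 528.9537794557657, 'fy': 528.9537794557657, 'cx': 315.5996090457162, 'cy': 244.62681269983239, 'rvec': array([ 2.19990927, -2.17009798,  0.07675242]), 'tvec': array([0.01560673, 0.48218246, 1.01420593])} 0.0 1.8761666
scene {'fx': 571.8413803184679, 'fy': 571.8413803184679, 'cx': 318.5029097693192, 'cy': 238.2015072246967, 'rvec': array([ 2.01290779,  1.70884367, -0.52172851]), 'tvec': array([-0.07409426
[... 209 characters left out ...]
3395e-01,
         7.79374777e-02],
       [ 9.99999905e-01, -3.50309183e-04, -2.60574316e-04,
        -1.33077184e-03],
       [ 1.53030270e-04, -2.77733475e-01,  9.60658156e-01,
        -1.41248214e-01],
       [ 0.00000000e+00,  0.00000000e+00,  0.00000000e+00,
         1.00000000e+00]])}
brass_long_mid [([454, 181], 0.71)]
brass_mid_mid [([292, 264], 0.8), ([242, 252], 0.77), ([280, 314], 0.51), ([127, 213], 0.36)]
brass_short_mid [([445, 261], 0.49)]
cradle_long_bed [([279, 170], 0.64)]
cradle_mid_bed [([214, 179], 0.71)]
cradle_short_bed [([372, 260], 0.97)]
alu_long_mid [([201, 265], 0.65)]
alu_mid_mid [([375, 174], 0.51)]
button_mid [([248, 218], 0.39)]
loupe_mid [([127, 214], 0.91)]
```

View pics/top0.png

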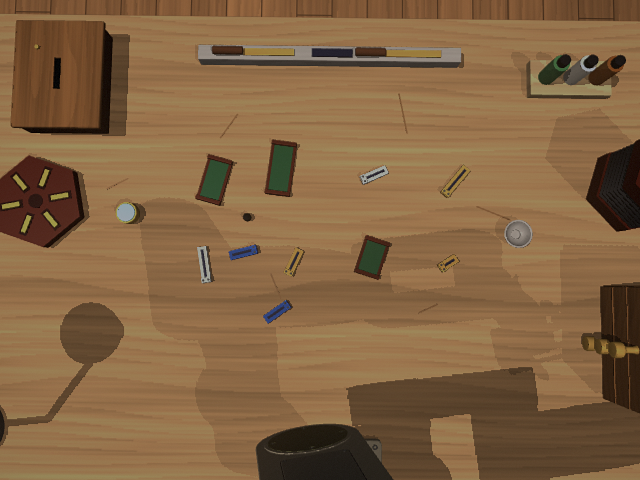

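View pics/scene0.png

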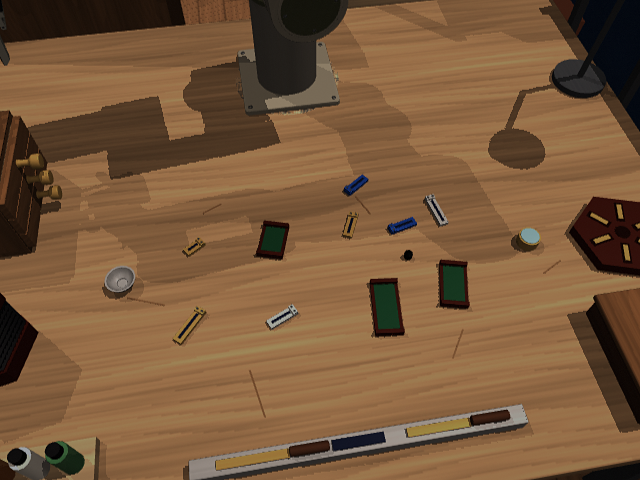

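Top view: brass long is at (455,181), mid at (295,262) and short at (449,263). Cradles are long (281,168), mid (214,180) and short (372,257). The blue look-alikes are at (244,252) and (277,312), aluminium at (204,264) and (374,174), and the button at (248,217). The scene view agrees. Next I segment by colour and back-project.

```bash
cat > h.py <<'E'
import numpy as np, cv2
from workcell import ctrl
from scipy.spatial.transform import Rotation as R
def pose(name,st=None):
    c=ctrl.get_calibration(name); K=np.array([[c["fx"],0,c["cx"]],[0,c["fy"],c["cy"]],[0,0,1]])
    if name=="wrist":
        T=np.eye(4);T[:3,:3]=R.from_quat(st["eef_rot"]).as_matrix();T[:3,3]=st["eef_pos"]
        M=T@c["hand_eye"]; return K,M[:3,:3],M[:3,3]
    Rw=cv2.Rodrigues(c["rvec"])[0]; return K,Rw.T,-Rw.T@c["tvec"]
def toplane(uv,z,name,st=None):
    K,Rc,o=pose(name,st); uv=np.atleast_2d(uv).astype(float)
    d=(Rc@np.linalg.inv(K)@np.c_[uv,np.ones(len(uv))].T).T
    return o+d*((z-o[2])/d[:,2])[:,None]
def mask(im,col):
    h=cv2.cvtColor(im,cv2.COLOR_BGR2HSV)
    lo,hi={"brass":((18,110,70),(32,255,255)),"felt":((40,60,20),(85,255,255))}[col]
    return cv2.inRange(h,lo,hi)
def rect(im,col,uv,r,z,name,st=None):
    "bar/felt rectangle near uv: (centre, length, width, long-axis angle) in world"
    m=mask(im,col); k=np.zeros_like(m); cv2.circle(k,tuple(int(v) for v in uv),r,255,-1); m&=k
    m=cv2.morphologyEx(m,cv2.MORPH_CLOSE,np.ones((5,5),np.uint8))
    n,lab,s,_=cv2.connectedComponentsWithStats(m)
    if n<2: return None
    m=(lab==1+np.argmax(s[1:,4])).astype(np.uint8)
    cs=cv2.findContours(m,cv2.RETR_EXTERNAL,cv2.CHAIN_APPROX_NONE)[0]
    P=toplane(np.array(cs[0])[:,0],z,name,st)[:,:2]
    (cx,cy),(w,h),a=cv2.minAreaRect((P*1000).astype(np.float32))
    if w<h: w,h,a=h,w,a+90
    a=(a+90)%180-90
    return [round(float(v),1) for v in (cx,cy,w,h)]+[round(float(np.radians(a)),3)]
E
python3 - <<'E'
from h import *
im,d=ctrl.camera("top")
K,Rc,o=pose("top"); print("cam",o)
for n,c,uv,r,z in [("bl","brass",(455,181),32,.007),("bm","brass",(295,262),26,.007),("bs","brass",(449,263),22,.007),("cl","felt",(281,168),45,.006),("cm","felt",(214,180),38,.006),("cs","felt",(372,257),32,.006)]:
    dd=d[uv[1],uv[0]]; q=(Rc@(np.linalg.inv(K)@[uv[0],uv[1],1]*dd)+o)
    print(n,rect(im,c,uv,r,z,"top"),"depth z",q.round(4))
for n,uv in dict(button=(248,217),al=(204,264),am=(374,174),loupe=(127,212)).items(): print(n,toplane(uv,.01,"top").round(3))
h=cv2.cvtColor(im,cv2.COLOR_BGR2HSV); print(h[250:275,300].tolist()[:3],h[181,440:470:4].tolist(),h[220,300])
E
```

```text
cam [0.40894724 0.02106203 1.04578951]
bl [613.8, -248.1, 114.1, 75.7, 1.542] depth z [ 0.6114 -0.2506  0.0155]
bm [448.5, 65.3, 55.8, 18.3, -0.416] depth z [0.4478 0.0621 0.0098]
bs [449.7, -237.8, 39.6, 18.4, -0.974] depth z [ 0.4498 -0.2389  0.0123]
cl [635.4, 94.3, 90.3, 37.6, -0.121] depth z [0.6349 0.0932 0.0054]
cm [610.0, 226.1, 75.3, 37.7, -0.263] depth z [0.6083 0.2254 0.0084]
cs [459.9, -88.3, 59.5, 37.5, -0.301] depth z [ 0.4597 -0.0889  0.0075]
button [[0.535 0.156 0.01 ]]
al [[0.441 0.24  0.01 ]]
am [[ 0.624 -0.092  0.01 ]]
loupe [[0.542 0.395 0.01 ]]
[[18, 160, 153], [18, 162, 159], [18, 158, 158]] [[16, 126, 158], [16, 126, 158], [15, 127, 142], [20, 155, 164], [0, 28, 54], [22, 152, 161], [16, 126, 158], [16, 126, 156]] [ 18 118 158]
```

Sizes match for everything except the long brass, whose mask leaked into the wood. I'll tighten the mask and check how tall the furniture is near the start.

```bash
sed -i 's/((18,110,70)/((18,135,60)/' h.py
python3 - <<'E'
from h import *
im,d=ctrl.camera("top")
print(rect(im,"brass",(455,181),30,.007,"top"))
h=cv2.cvtColor(im,cv2.COLOR_BGR2HSV)
K,Rc,o=pose("top")
v,u=np.mgrid[0:480,0:640]; P=(np.c_[(u.ravel()-K[0,2])/K[0,0],(v.ravel()-K[1,2])/K[1,1],np.ones(u.size)]*d.ravel()[:,None])@Rc.T+o
P=P.reshape(480,640,3)
for n,s in dict(right=np.s_[270:420,560:],bellows=np.s_[130:240,560:],mid=np.s_[240:420,400:560]).items():
    q=P[s][d[s]>0]; print(n,np.percentile(q[:,2],[50,90,99.5]).round(3))
E
```

```text
[613.2, -253.0, 73.1, 18.5, -0.694]
right [0.003 0.118 0.143]
bellows [0.003 0.11  0.165]
mid [0.001 0.003 0.012]
```

Call:
apply_moves --motion '[[[476,331,-44],[0,0,2.217],60],[[476,331,-44],[0,0,2.217],60],[[476,331,-44],[0,0,2.217],60],[[476,331,-44],[0,0,2.217],60],[[476,331,-44],[0,0,2.217],60],[[476,331,-44],[0,0,2.217],60],[[476,331,-44],[0,0,2.217],60],[[476,331,-44],[0,0,2.217],60],[[476,331,-44],[0,0,2.217],60],[[476,331,-44],[0,0,2.217],60],[[476,331,-44],[0,0,2.217],60],[[476,331,-44],[0,0,2.217],60],[[476,331,-44],[0,0,2.217],60],[[476,331,-44],[0,0,2.217],60],[[476,331,-44],[0,0,2.217],60]]' --newtons 15

```text
t: 2.58
eef_pos: [0.6132, -0.2532, 0.1997]
eef_rot: [0.341, 0.94, -0.0, 0.0]
ft_force: [0.7, -0.2, -0.1]
grip_width: 0.648
```

```bash
cat >> h.py <<'E'
def look(col,z,fn,uv=None,r=150):
    s=ctrl.state(); im,d=ctrl.camera("wrist"); cv2.imwrite(fn,im)
    x=R.from_quat(s["eef_rot"]).as_matrix(); print("t",s["t"],"tcp",(s["eef_pos"]*1000).round(1),"psi",round(float(np.arctan2(x[1,0],x[0,0])),3),"tilt",x[:,2].round(3),"grip",round(s["grip_width"]*93,1))
    K,Rc,o=pose("wrist",s)
    if uv is None:
        p=Rc.T@(np.r_[s["eef_pos"][:2],z]-o); uv=(K@p/p[2])[:2]; print("uv under tcp",uv.round())
    print(rect(im,col,uv,r,z,"wrist",s))
E
python3 -c '
from h import *
look("brass",.007,"pics/w1.png")'
```

```text
t 2.575 tcp [ 613.2 -253.2  199.7] psi 2.446 tilt [ 0. -0. -1.] grip 60.3
uv under tcp [317. 214.]
[616.2, -258.1, 241.7, 88.8, 1.497]
```

View pics/w1.png

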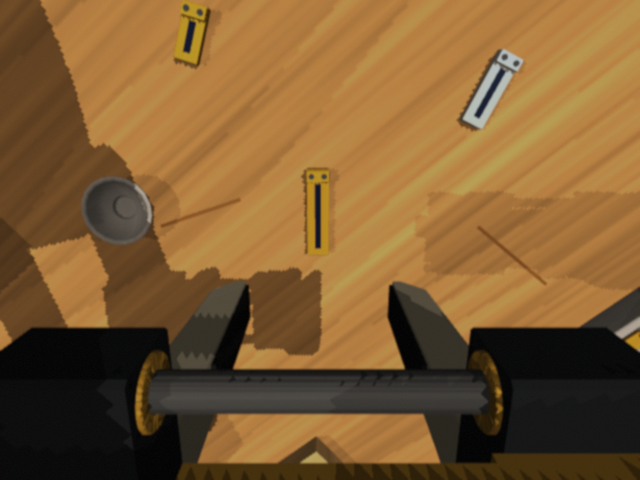

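Wrist view: the long shoe spans rows 168–254 at (317,211), upright between the jaws and 3 px from the predicted point. Descending to grasp it.

Call:
apply_moves --motion '[[[0,0,-60],[0,0,0],60],[[0,0,-120],[0,0,0],60],[[0,0,-150],[0,0,0],60],[[0,0,-165],[0,0,0],60],[[0,0,-172],[0,0,0],60],[[0,0,-172],[0,0,0],60],[[0,0,-172],[0,0,0],10],[[0,0,-172],[0,0,0],10],[[0,0,-172],[0,0,0],10],[[0,0,-172],[0,0,0],10],[[0,0,-172],[0,0,0],10],[[0,0,-172],[0,0,0],10]]' --newtons 20

```text
t: 4.12
eef_pos: [0.6133, -0.2531, 0.0277]
eef_rot: [0.34, 0.94, -0.0, 0.0]
ft_force: [0.0, 0.0, 1.0]
grip_width: 0.189
```

Call:
apply_moves --motion '[[[0,0,30],[0,0,0],10],[[0,0,80],[0,0,0],10],[[3,40,100],[0,0,0.08],10],[[6,95,100],[0,0,0.2],10],[[10,150,100],[0,0,0.35],10],[[14,210,100],[0,0,0.5],10],[[18,270,100],[0,0,0.573],10],[[20,315,100],[0,0,0.573],10],[[22,340,100],[0,0,0.573],10],[[22,347,100],[0,0,0.573],10],[[22,347,100],[0,0,0.573],10],[[22,347,100],[0,0,0.573],10]]'

```text
t: 5.62
eef_pos: [0.6353, 0.0926, 0.1275]
eef_rot: [0.061, 0.998, -0.0, -0.0]
ft_force: [-0.2, -0.2, -0.8]
grip_width: 0.191
```

```bash
python3 -c '
from h import *
look("felt",.006,"pics/w2.png",r=320)
im,d=ctrl.camera("top");print(rect(im,"felt",(281,168),45,.006,"top"))'
```

```text
t 5.625 tcp [635.3  92.6 127.5] psi 3.02 tilt [-0. -0. -1.] grip 17.8
uv under tcp [316. 238.]
[608.9, 227.1, 76.9, 38.0, -0.261]
[615.1, 96.8, 50.0, 37.4, -0.123]
```

View pics/w2.png

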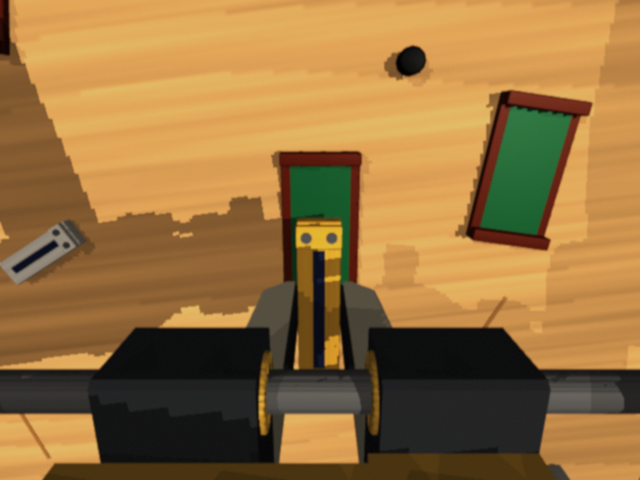

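Wrist view: the long shoe is held straight, its clamp end at (320,235), over the cradle, which spans columns 280–360. The mid cradle at (525,170) agrees with the top-view fix to about 1 mm. Lowering.

Call:
apply_moves --motion '[[[0,0,-40],[0,0,0],10],[[0,0,-70],[0,0,0],10],[[0,0,-85],[0,0,0],10],[[0,0,-91],[0,0,0],10],[[0,0,-93],[0,0,0],10],[[0,0,-93],[0,0,0],10],[[0,0,-93],[0,0,0],40],[[0,0,-93],[0,0,0],40],[[0,0,-93],[0,0,0],40],[[0,0,-93],[0,0,0],40],[[0,0,-60],[0,0,0],40],[[0,0,0],[0,0,0],40],[[-10,0,50],[0,0,0],40],[[-50,0,72],[0,0,0],40],[[-105,-5,72],[0,0,-0.15],40],[[-160,-15,72],[0,0,-0.295],40],[[-186,-29,72],[0,0,-0.295],40],[[-186,-29,72],[0,0,-0.295],40],[[-186,-29,72],[0,0,-0.295],40]]'

```text
t: 8.1
eef_pos: [0.45, 0.065, 0.2001]
eef_rot: [0.206, 0.978, 0.0, 0.001]
ft_force: [0.5, -0.4, 0.5]
grip_width: 0.43
```

```bash
python3 -c '
from h import *
look("brass",.007,"pics/w3.png",r=60)
im,d=ctrl.camera("top");cv2.imwrite("pics/top3.png",im);cv2.imwrite("pics/top3c.png",cv2.resize(im[120:340,160:500],None,fx=2,fy=2));print(rect(im,"brass",(281,168),40,.013,"top"))'
```

```text
t 8.1 tcp [450.   65.  200.1] psi 2.726 tilt [ 0.001  0.    -1.   ] grip 39.9
uv under tcp [317. 214.]
[450.1, 63.8, 98.3, 63.7, 1.517]
[636.8, 94.3, 71.6, 18.2, -0.121]
```

View pics/w3.png

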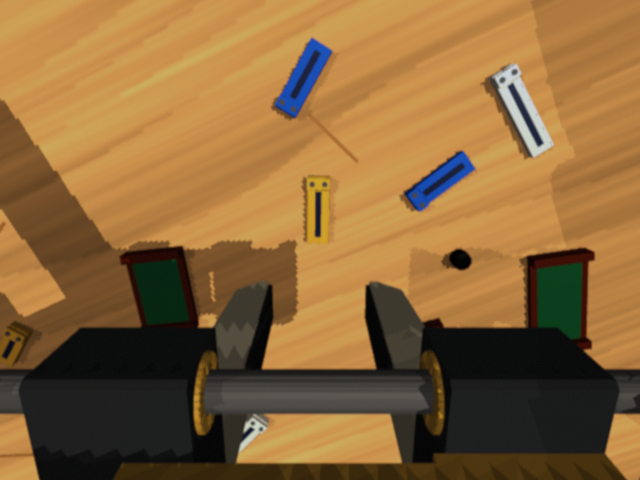

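View pics/top3c.png

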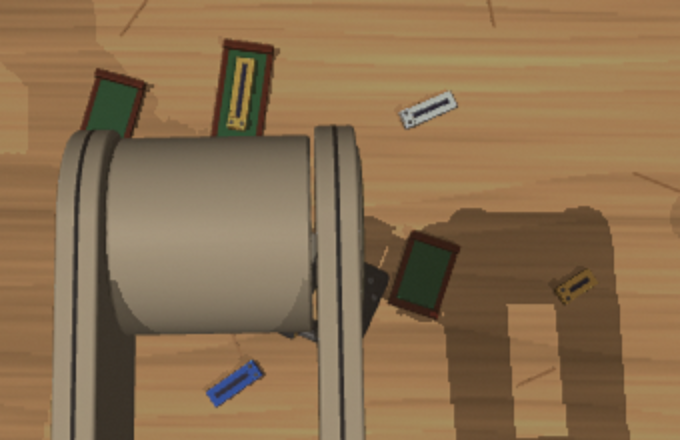

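The long shoe measures (636.8, 94.3), angle −0.121, against felt at (635.4, 94.3), −0.121, and lies tongue up in the crop at (240,92). In the wrist view the mid shoe at (317,210) is upright between the jaws, with the nearest blue look-alike at (440,180) well clear. Grasping the mid shoe.

Call:
apply_moves --motion '[[[0,0,-60],[0,0,0],40],[[0,0,-120],[0,0,0],40],[[0,0,-150],[0,0,0],40],[[0,0,-165],[0,0,0],40],[[0,0,-172],[0,0,0],40],[[0,0,-172],[0,0,0],40],[[0,0,-172],[0,0,0],10],[[0,0,-172],[0,0,0],10],[[0,0,-172],[0,0,0],10],[[0,0,-172],[0,0,0],10],[[0,0,-172],[0,0,0],10]]' --newtons 20

```text
t: 9.57
eef_pos: [0.4499, 0.0649, 0.0284]
eef_rot: [0.206, 0.978, 0.0, 0.001]
ft_force: [-1.8, -0.3, 5.7]
grip_width: 0.188
```

Call:
apply_moves --motion '[[[0,0,30],[0,0,0],10],[[0,0,80],[0,0,0],10],[[25,25,100],[0,0,0.05],10],[[60,60,100],[0,0,0.1],10],[[100,100,100],[0,0,0.154],10],[[135,135,100],[0,0,0.154],10],[[155,156,100],[0,0,0.154],10],[[160.5,161.5,100],[0,0,0.154],10],[[160.5,161.5,100],[0,0,0.154],10],[[160.5,161.5,100],[0,0,0.154],10]]'

```text
t: 10.82
eef_pos: [0.6091, 0.2255, 0.1275]
eef_rot: [0.131, 0.991, -0.0, -0.0]
ft_force: [-0.1, -0.0, -1.3]
grip_width: 0.184
```

```bash
python3 -c '
from h import *
look("felt",.006,"pics/w4.png",r=150)'
```

```text
t 10.825 tcp [609.1 225.5 127.5] psi 2.879 tilt [-0.001 -0.    -1.   ] grip 17.1
uv under tcp [316. 238.]
[607.5, 227.2, 70.1, 37.9, -0.263]
```

View pics/w4.png

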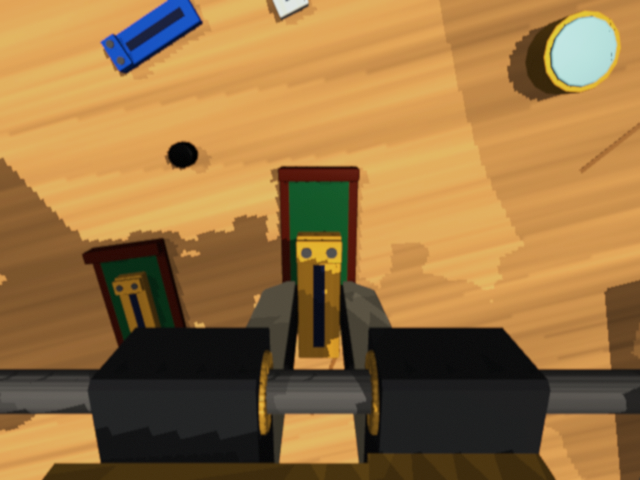

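Wrist view: the mid shoe's clamp end is at (319,248), held straight and centred over the mid cradle (columns 280–358). Placing it, then moving to hover over the short shoe.

Call:
apply_moves --motion '[[[0,0,-40],[0,0,0],10],[[0,0,-70],[0,0,0],10],[[0,0,-85],[0,0,0],10],[[0,0,-91],[0,0,0],10],[[0,0,-93],[0,0,0],10],[[0,0,-93],[0,0,0],10],[[0,0,-93],[0,0,0],40],[[0,0,-93],[0,0,0],40],[[0,0,-93],[0,0,0],40],[[0,0,-93],[0,0,0],40],[[0,0,-60],[0,0,0],40],[[0,0,0],[0,0,0],40],[[0,0,50],[0,0,0],40]]'

```text
t: 12.5
eef_pos: [0.6099, 0.2264, 0.1797]
eef_rot: [0.131, 0.991, 0.0, 0.0]
ft_force: [1.1, 0.6, -0.4]
grip_width: 0.43
```

Call:
apply_moves --motion '[[[-20,-50,22],[0,0,-0.1],40],[[-40,-110,22],[0,0,-0.25],40],[[-60,-165,22],[0,0,-0.4],40],[[-80,-220,22],[0,0,-0.55],40],[[-100,-280,22],[0,0,-0.712],40],[[-120,-335,22],[0,0,-0.712],40],[[-135,-390,22],[0,0,-0.712],40],[[-150,-435,22],[0,0,-0.712],40],[[-158,-460,22],[0,0,-0.712],40],[[-160,-464,22],[0,0,-0.712],40],[[-160,-464,22],[0,0,-0.712],40],[[-160,-464,22],[0,0,-0.712],40]]'

```text
t: 14.0
eef_pos: [0.4502, -0.2366, 0.1996]
eef_rot: [0.467, 0.884, 0.0, -0.0]
ft_force: [0.7, -0.3, 0.5]
grip_width: 0.432
```

```bash
python3 -c '
from h import *
look("brass",.007,"pics/w5.png",r=45)
im,d=ctrl.camera("top");cv2.imwrite("pics/top5c.png",cv2.resize(im[120:340,160:500],None,fx=2,fy=2));print(rect(im,"brass",(281,168),40,.013,"top"),rect(im,"brass",(214,180),32,.013,"top"),rect(im,"felt",(372,257),32,.006,"top"))'
```

```text
t 14.0 tcp [ 450.2 -236.6  199.6] psi 2.169 tilt [ 0.  0. -1.] grip 40.2
uv under tcp [317. 215.]
[454.4, -243.9, 58.2, 18.9, -0.982]
[636.2, 94.3, 72.7, 18.5, -0.121] [609.2, 227.7, 56.3, 19.1, -0.274] [459.9, -88.3, 59.5, 37.5, -0.301]
```

View pics/w5.png

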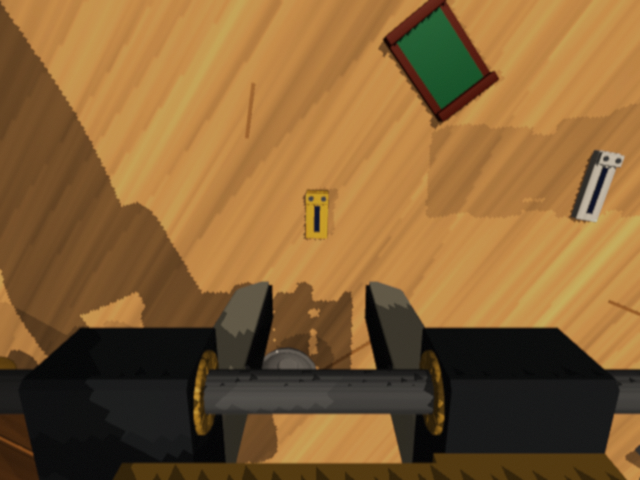

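View pics/top5c.png

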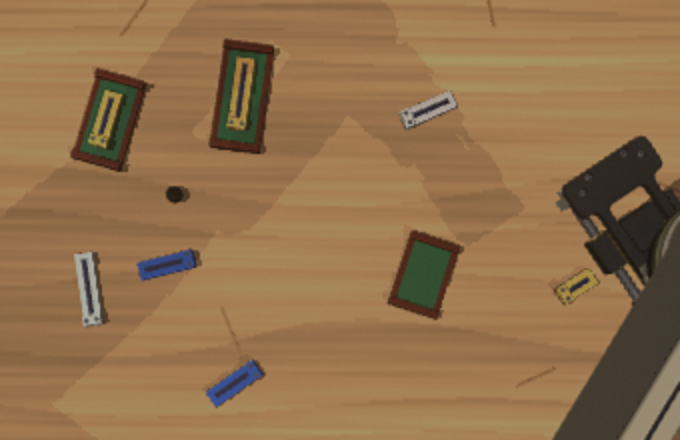

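Both placed shoes check out: mid at (609.2, 227.7), −0.274, against felt (610, 226), −0.263. The crop shows both tongue up and the rest undisturbed. The short shoe at (317,215) is upright and centred under the jaws. Grasping it.

Call:
apply_moves --motion '[[[0,0,-60],[0,0,0],40],[[0,0,-120],[0,0,0],40],[[0,0,-150],[0,0,0],40],[[0,0,-165],[0,0,0],40],[[0,0,-172],[0,0,0],40],[[0,0,-172],[0,0,0],40],[[0,0,-172],[0,0,0],10],[[0,0,-172],[0,0,0],10],[[0,0,-172],[0,0,0],10],[[0,0,-172],[0,0,0],10],[[0,0,-172],[0,0,0],10]]' --newtons 20

```text
t: 15.48
eef_pos: [0.4503, -0.2379, 0.0284]
eef_rot: [0.468, 0.884, -0.0, 0.001]
ft_force: [-1.2, -0.2, 5.9]
grip_width: 0.185
```

Call:
apply_moves --motion '[[[0,0,30],[0,0,0],10],[[0,0,80],[0,0,0],10],[[2,30,100],[0,0,0.15],10],[[5,70,100],[0,0,0.3],10],[[7,110,100],[0,0,0.48],10],[[10,140,100],[0,0,0.64],10],[[10.4,149.2,100],[0,0,0.673],10],[[10.4,149.2,100],[0,0,0.673],10],[[10.4,149.2,100],[0,0,0.673],10]]'

```text
t: 16.6
eef_pos: [0.4601, -0.0892, 0.1276]
eef_rot: [0.151, 0.989, -0.0, -0.0]
ft_force: [-0.2, 0.2, -0.7]
grip_width: 0.189
```

```bash
python3 -c '
from h import *
look("felt",.006,"pics/w6.png",r=150)'
```

```text
t 16.6 tcp [460.1 -89.2 127.6] psi 2.838 tilt [-0. -0. -1.] grip 17.6
uv under tcp [316. 238.]
[459.4, -87.2, 58.7, 37.9, -0.304]
```

View pics/w6.png

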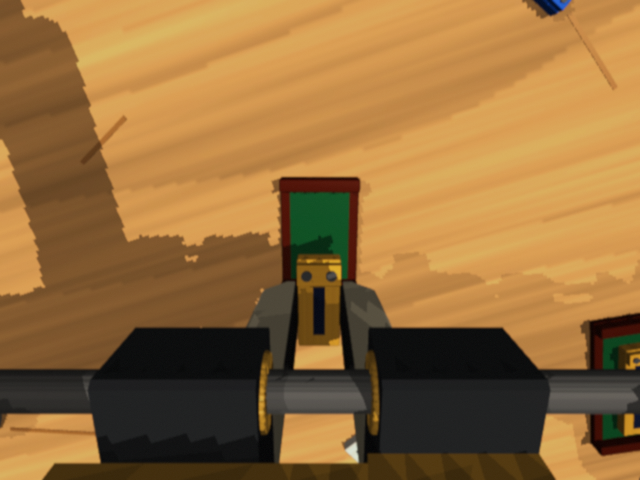

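The short shoe is held straight and centred, clamp at (319,268), over the short cradle. Placing it, then retreating toward −y so the top camera can see.

Call:
apply_moves --motion '[[[0,0,-40],[0,0,0],10],[[0,0,-70],[0,0,0],10],[[0,0,-85],[0,0,0],10],[[0,0,-91],[0,0,0],10],[[0,0,-93],[0,0,0],10],[[0,0,-93],[0,0,0],10],[[0,0,-93],[0,0,0],40],[[0,0,-93],[0,0,0],40],[[0,0,-93],[0,0,0],40],[[0,0,-93],[0,0,0],40],[[0,0,-60],[0,0,0],40],[[0,0,0],[0,0,0],40],[[0,0,60],[0,0,0],40],[[0,-60,90],[0,0,0],40],[[0,-120,90],[0,0,0],40],[[0,-180,90],[0,0,0],40],[[0,-240,90],[0,0,0],40],[[0,-240,90],[0,0,0],40],[[0,-240,90],[0,0,0],40]]'

```text
t: 19.02
eef_pos: [0.46, -0.3281, 0.2172]
eef_rot: [0.15, 0.989, 0.0, -0.0]
ft_force: [-0.0, 0.3, -1.3]
grip_width: 0.433
```

```bash
python3 -c '
from h import *
s=ctrl.state();print(s["t"],s["eef_pos"],s["ft_force"],s["grip_width"])
im,d=ctrl.camera("top");cv2.imwrite("pics/top7c.png",cv2.resize(im[120:340,110:510],None,fx=2,fy=2))
for uv,r in(((281,168),40),((214,180),32),((372,257),28)): print(rect(im,"brass",uv,r,.013,"top"))
'
```

```text
19.025 [ 0.45995997 -0.32806604  0.21719771] [-0.03652725  0.26075261 -1.32493318] 0.43275061847082963
[637.1, 94.0, 70.8, 18.8, -0.121]
[609.1, 227.6, 56.3, 19.3, -0.273]
[461.6, -88.0, 39.7, 19.1, -0.314]
```

View pics/top7c.png

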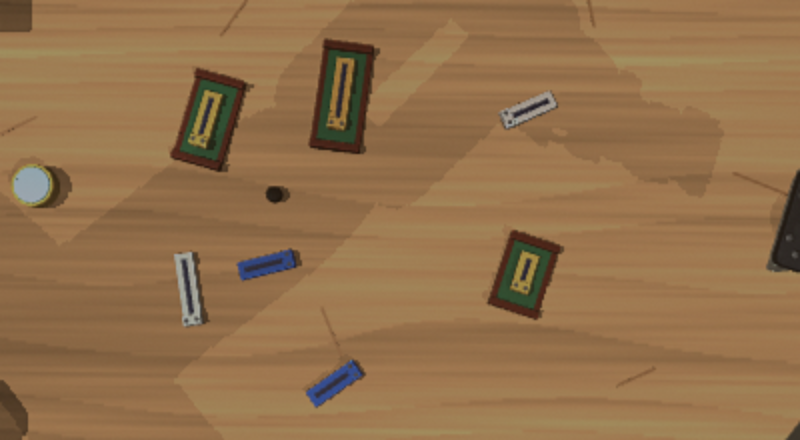

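All three shoes lie centred and tongue up in their cradles at crop positions (341,93), (206,118) and (524,271). The aluminium, button, loupe and blue look-alikes haven't moved. Handing in.

```bash
python3 -c '
from workcell import ctrl
print(ctrl.job_done())'
```

```text
the job is handed in; nothing more can be done
None
```

The three brass shoes are in their matching cradles, placed longest, then middle, then shortest, each released before the next. I handed the job in at about 19 s of the 88 s allowed; the hand-in gives no verdict.

The last top view measured each shoe against its cradle's felt:

| Shoe | Distance from felt centre (limit 13 mm) | Angle off (limit 0.25 rad) |
|---|---|---|
| Long | about 2 mm | 0.00 rad |
| Middle | about 2 mm | 0.01 rad |
| Short | about 2 mm | 0.01 rad |

- **Lying flat:** all three show tongue side up. I judged this and the resting height from the picture, not from a separate height measurement.
- **Robot:** the arm was clear of everything at hand-in, with the gripper open and about 1.3 N on the wrist.
- **Other items:** the aluminium shoes, button, loupe and blue look-alikes look unmoved by eye in the last picture; I did not re-measure them.
- **Failed readings:** some colour measurements picked up wood grain, or had the gripper or arm in the way: one early top view, most wrist views of the shoes and one top view of the long cradle. I discarded those, and checked positions from the top view and by eye in the wrist pictures.

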